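# Hold the setting gauge in the sign-board clamp

## Task

Pull the drawer of the blue tool chest out to its stop, lift out the setting gauge by its yellow grip, and slide its blade, flat on the aluminium bed and straight into the middle of the clamp's mouth, under the red pressure plate until it drags snugly and the plate's front edge stands over the red band on the blade. Finish holding the gauge there, still gripped and still, so that a colleague can tighten the lock knob; leave the two paint jars and the tape roll alone.

Things in the scene. Friction and masses are not known exactly. Their poses are not given: they have to be found in the camera images.
- chest: Blue tool chest, 200 deep (x), 250 wide (y), 76 high, fixed, left or right of the robot's centre line (clamp on the other side). Origin: centre of its underside; front faces its -x. Top panel begins 15 behind the front. Drawer inside: 155 long (x), 208 wide (y), floor 22 above the table, side walls to 54, front panel to 64.
- chest_drawer0 (a joint): The drawer's travel in m: 0 shut, 0.134 at its stop, pulled along the chest's -x. It may start up to 0.015 open. It runs with a friction of about 1 N and stays where it is left.
- drawer_handle (a point): Middle of the drawer's steel bar handle: a level round bar 11 thick and 120 long along the chest's y, its centreline 55 above the table, 48 in front of the drawer's front (42 clear behind the bar). Its axes are the chest's. It moves with the drawer.
- gauge: Steel blade 130 long, 24 wide, 5 thick, with an upright yellow grip block on its rear: 36 long (along x), 14 thick (y), top 35 above the blade's underside. Origin: on the underside, below the grip's centre; +x to the tip, 110 ahead. Red band 40 to 60 behind the tip. 70 to 140 g. Starts flat on the drawer's floor, hidden till it is out, lying across it, tip to the chest's +y within 0.25 rad.
- gauge_tip (a point): Middle of the lower front edge of the gauge's tip, 110 ahead of its origin; same axes as the gauge.
- clamp: Green sign-board clamp, fixed on the table, 150 high. Its mouth faces its -x (towards the robot, turned up to 0.25 rad). Origin on the table, 100 behind the mouth (in its +x). The base is 110 wide; nothing but the red plate stands above the bed within 50 of the mouth, behind that an overhanging arm 130 high with a black lock knob on it.
- bed: The clamp's lower plate: aluminium, 110 wide (y), 140 long, top face 60 above the table. It stands out 40 in front of the pressure plate as a ledge on which the blade can be laid. Origin and axes as the clamp's.
- clamp_mouth (a point): Point on the bed's top face, in the middle (y) of the mouth, straight below the front edge of the red pressure plate. +x points into the clamp, the way the blade goes; z up.
- presser (a joint): Lift (m) of the sprung red plate, 80 wide, 0 at rest: front edge then 11 over the bed, underside sloping over 30 to 2 over the bed, level for 60 more. A 5 thick blade touches it when its tip is some 20 past the front edge and, once under, lifts it 3 mm (0.003); it presses with about 7 N, dragging with 6 to 12 N. Nothing stops the blade at the right depth.
- orange_jar: Orange paint jar, 66 across, 85 high, standing on the rear half of the chest's top; origin at its underside. Leave alone.
- pink_jar: Pink paint jar with a white cap, 66 across, 85 high, standing on the table at the clamp's -y side; origin at its underside. Leave alone.
- tape_roll: Roll of yellow tape, 84 across, 24 high, lying on the table at the clamp's +y side; origin at its underside. Leave alone.
Not all that is in view belongs to the job. Of the things like the clamp, leave any that is pink; of the rest the larger one is meant.

How it is judged:
By the outcome, as a careful person would: the job done as asked, in the order asked, and still so for the second after the job is handed in, while the arm keeps its last pose, push and grip.
It also fails if it takes over 58 s, if anything falls off the work surface, if the arm or the gripper's body presses on something with over 40 N, if the wrist force passes 120 N, or if a joint passes its speed limit or range.

## Robot

A 6-joint arm with a two-finger parallel gripper is mounted at the origin on the work surface. World frame = base frame: x ahead of the robot, y to its left, z up, the work surface at z = 0. Lengths are in mm, angles in rad, forces in N, time in s.
With the tool pointing down it reaches from about 275 to 1000 mm from the base axis. Payload 8.4 kg.
Tool frame: the origin (TCP) lies between the finger pads; the fingertips stand 11 mm ahead of it and the grasp point (between the pads) lies 8 mm behind it (robot.tip_extent is the distance from the TCP to the fingertips, in mm); x points along the fingers, z is the direction in which the jaws open and shut, and the axes are right-handed (so a half turn about x gives the same grasp; the last joint's range is limited). The gripper opens to 85 mm and grips with 20 to 120 N. Pads are 22 mm wide; open, the fingers measure 114 mm over their backs; the gripper's body (76 mm by 85 mm) begins 54 mm behind the grasp point. The pads swing forward as they close: fully open they stand 13 mm farther back than shut.
Start: joints at [-1.246, 0.353, 1.633, -0, 1.155, -0.002], TCP at [200.632, -591.925, 242.281] pointing down, gripper open.
Joint ranges: [-2.63, 2.63], [-0.92, 2.1], [0.06, 2.66], [-1.3, 4.44], [0, 2.69], [-3.02, 3.02]. Speed limits (rad/s): [2.22, 2.22, 2.79, 3.14, 3.14, 3.14].

## Interface

Orientations are given as a unit quaternion [x, y, z, w].
In Python, from rig import robot gives the robot as it stands.
- The arm moves only by the shell command python3 -m jog 'ROWS' [FORCE]. ROWS is JSON, a list of rows, each an object with "grip": the gripper command: -1 is shut, 1 is fully open, values between are in proportion; "dp": the shift along the tool's x, y, z in mm, a list of three; "twist": the turn about the tool's x in degrees. In form: [{"grip": grip, "dp": [x, y, z], "twist": twist}, ...]. A call has 1 to 8 rows; each row is the pose to reach, as a shift and turn from the pose commanded when the call began, along the tool's axes at that moment; what a row does not reach only later rows make up. A row lasts 1/10 s, in which the tool goes at most 50 mm and 8.59 degrees, less where a joint would pass 70% of its speed; a pose out of reach is approached as far as the arm can. A call with a gripper value outside its range is refused whole. The fingers move at their own pace and stop on an object; FORCE is the grip in N (left out, the last holds). Time passes only in rows, so rows that repeat a pose let the fingers close. It gives the time, the measured TCP pose, the force and the opening at its end, in the units of the state.
- robot.read_state(): the state, without advancing time (a new reading comes with each control period).
- robot.get_image(name): name is "scene" or "side" or "wrist"; returns (picture, depth): 480x640x3 uint8, blue, green, red; 480x640 float32, mm along the optical axis (not along the pixel's ray), 0 where there is no reading.
- robot.camera_info(name): a dict with "fx", "fy", "cx", "cy" (pixels), "k1" (the pictures are not rectified: a ray, as slopes to the right and down, at radius r is drawn at 1 + k1 r^2 times it, then the intrinsics apply), "R" (3x3) and "t" (3): a world point X has camera coordinates R X + t. Camera axes: x right, y down, z forward; pixel columns grow to the right and rows downward; lengths in mm; the calibration is good to about 2 mm. A picture is of the moment at which its call begins: read the wrist's pose just before it. camera_info takes no time and is no camera call; for the wrist camera it gives the pose at the moment of the call.
- robot.hand_in(): hands the job in, once; it reports no verdict.
Trained networks look in the newest picture that a camera, given by its name, has taken for a name from the list of things; names that differ only in an ending like _2 or _b are one class to them, and where a whole thing is asked for, a point or a joint stands for the part that bears it (a point fixed in the world has none). Each returns a list of dicts, best first, with "score" (0 to 1); they miss things now and then, are a little off and sometimes report something else, mostly with a low value. They report only what shows in the picture. A call takes as long as a camera call. They do not tell look-alikes from the thing itself.
- robot.masks_of(camera, label): "mask" (480x640 bool, what is visible of it) and "box" ([centre column, centre row, width, height] in pixels, round what is visible of it).
The state is a dict: "clock": time; "qpos": joint angles; "dq": joint speeds; "joint_torque": joint torques, N m; "position": TCP position; "ee_rot": TCP orientation; "ft_force": force on the tool from outside, world axes, zero at the start; "moment": the same for the moment, N m; "opening": finger opening in mm.
Only numpy, scipy, OpenCV 4.12 (cv2) and the standard library are available. Lean on these libraries where they do the work, as an engineer would, in place of code of your own. Each camera call takes 0.05 s, during which the arm holds its last target.

## Working session

There is one attempt and no reset: what is moved stays moved. The work goes in short steps, Python scripts to look and compute and a shell command to move; the robot and the scene stay as the last step left them, time stands still between calls to the robot, and variables do not carry over. Pictures are saved under pics/ and viewed, and the job is handed in when it is done.

```bash
mkdir -p pics; ls; python3 - <<'E'
from rig import robot
import cv2
s=robot.read_state();print(s)
for n in ("scene","side","wrist"):
    im,d=robot.get_image(n);cv2.imwrite(f"pics/{n}0.png",im)
    import numpy as np; np.save(f"/tmp/{n}0.npy",d)
    print(n,robot.camera_info(n))
E
```

```text
pics
{'clock': 0.0, 'qpos': array([-1.24639575e+00,  3.53658618e-01,  1.63415697e+00, -1.03037844e-05,
        1.15517319e+00, -2.37865469e-03]), 'dq': array([-0.0014761 , -0.00014587, -0.00111841, -0.00071357, -0.00139326,
        0.00068905]), 'joint_torque': array([-3.79795732e-03, -6.05252981e+01, -3.42067587e+01, -1.77657371e-04,
        9.45191598e-03,  2.04284657e-05]), 'position': array([ 200.48264204, -591.48077865,  241.54535237]), 'ee_rot': array([ 0.41229355,  0.57507573, -0.41172184,  0.57427089]), 'ft_force': array([ 0.63720097,  0.53756649, -0.03652408]), 'moment': array([ 0.0022145 , -0.00330514,  0.04110836]), 'opening': 85.32324136676954}
scene {'fx': 442.66966723814414, 'fy': 442.66966723814414, 'cx': 316.23771629604016, 'cy': 235.9444292106737, 'k1': 0.011925194340382878, 'R': array([[-0.88374074,  0.46766687, -0.01702942],
       [ 0.36352956,  0.66312923, -0.65429801],
       [-0.29470079, -0.58442051, -0.75604505]]), 't': array([ 451.84480427, -152.03086082, 1246.00799876])}
side {'fx': 475.775201458802, 'fy': 475.775201458802, 'cx': 310.7398788294566, 'cy': 243.58082010414466, 'k1': -0.07254531657262665, 'R': array([[-0.94664338, -0.32192503,  0.01518493],
       [-0.24734439,  0.69551352, -0.67459743],
       [ 0.20660847, -0.6423591 , -0.73802962]]), 't': array([ 473.99517665,  179.86501826, 1122.62041504])}
wrist {'fx': 386.57045231408466, 'fy': 386.57045231408466, 'cx': 313.21456015580316, 'cy': 238.86816083172204, 'k1': -0.022843912120352465, 'R': array([[ 0.3199239 , -0.94744237, -0.00128739],
       [-0.91062367, -0.30786584,  0.27565041],
       [-0.26155922, -0.08701483, -0.96125709]]), 't': array([-623.95707822,  -34.66741291,  380.33528861])}
```

View pics/scene0.png

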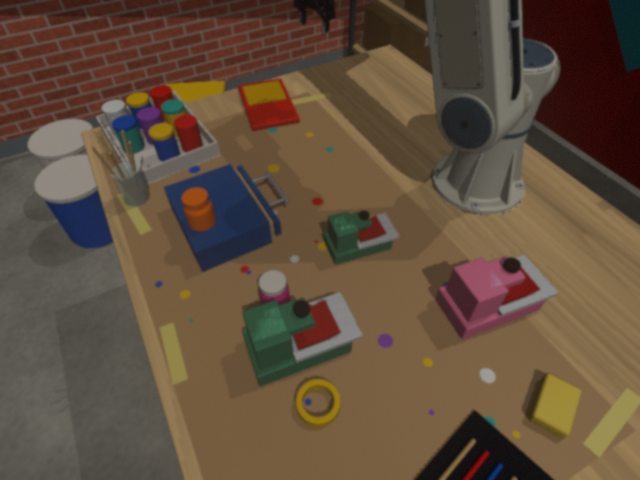

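View pics/side0.png

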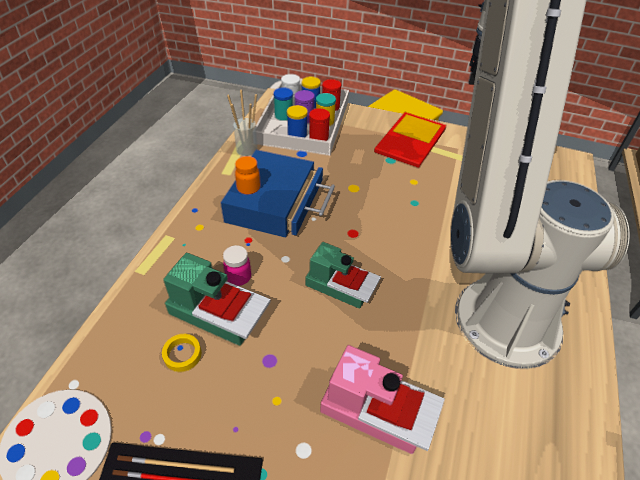

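View pics/wrist0.png

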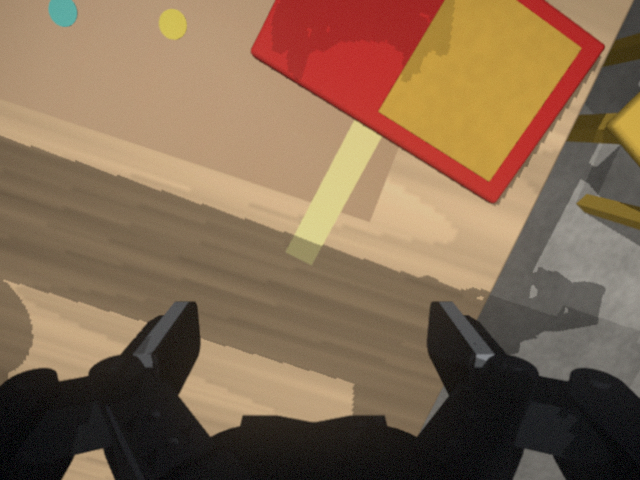

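Candidates for the clamp, in the scene picture: large green (300,335), small green (360,235) and pink (495,290). The large green one fits. It isn't pink, it's the larger of the two greens, and it has the pink jar (273,288) and the tape roll (318,402) on either side.

```bash
cat > h.py <<'E'
import numpy as np, cv2
from rig import robot
def cloud(ci,d,mask=None):
    v,u=np.nonzero((d>0) if mask is None else ((d>0)&mask))
    K=np.array([[ci['fx'],0,ci['cx']],[0,ci['fy'],ci['cy']],[0,0,1]])
    p=cv2.undistortPoints(np.c_[u,v].astype(float)[:,None],K,np.array([ci['k1'],0,0,0.]))[:,0]
    z=d[v,u].astype(float)
    return (np.c_[p*z[:,None],z]-ci['t'])@ci['R'],np.c_[u,v]
def proj(ci,X):
    c=np.atleast_2d(X)@ci['R'].T+ci['t'];p=c[:,:2]/c[:,2:]
    r2=(p**2).sum(1,keepdims=True);p=p*(1+ci['k1']*r2)
    return p*[ci['fx'],ci['fy']]+[ci['cx'],ci['cy']]
def rect(P):
    return cv2.minAreaRect(P[:,:2].astype(np.float32))
E
python3 - <<'E'
from h import *
s={}
for n in ("scene","side"):
    im,d=robot.get_image(n);ci=robot.camera_info(n)
    cv2.imwrite(f"pics/{n}1c.png",cv2.resize(im[200:440,150:470],None,fx=2,fy=2,interpolation=cv2.INTER_CUBIC))
    np.savez(f"/tmp/{n}1.npz",im=im,d=d)
    for lab in ("chest","clamp","bed","drawer_handle","orange_jar","pink_jar","tape_roll"):
        for k,m in enumerate(robot.masks_of(n,lab)[:4]):
            P,uv=cloud(ci,d,m["mask"])
            if len(P)<20: continue
            print(n,lab,round(m["score"],2),np.round(m["box"]),len(P),np.round(np.median(P,0)),"z",np.round(np.percentile(P[:,2],[2,50,98])))
            np.save(f"/tmp/{n}_{lab}_{k}.npy",P)
print(robot.read_state()["clock"])
E
```

```text
scene chest 0.67 [228. 217. 122. 107.] 6982 [ 669. -138.   75.] z [ 4. 75. 79.]
scene clamp 0.88 [361. 238.  78.  56.] 2895 [432.  57.  54.] z [  6.  54. 108.]
scene clamp 0.82 [495. 298. 120.  78.] 6461 [295. 340.  74.] z [ 10.  74. 144.]
scene clamp 0.81 [304. 336. 120.  95.] 7510 [677. 238.  73.] z [  8.  73. 145.]
scene clamp 0.3 [328. 328.  73.  69.] 1547 [580. 252.  59.] z [49. 59. 63.]
scene bed 0.87 [378. 230.  44.  32.] 447 [349.  70.  46.] z [40. 46. 49.]
scene bed 0.69 [527. 284.  59.  68.] 1107 [165. 366.  59.] z [ 1. 59. 71.]
scene bed 0.6 [327. 327.  71.  72.] 1637 [581. 252.  60.] z [46. 60. 72.]
scene bed 0.57 [314. 326.  49.  53.] 1250 [622. 233.  73.] z [60. 73. 78.]
scene drawer_handle 0.73 [303. 340. 120.  94.] 7414 [677. 238.  73.] z [ 10.  73. 145.]
scene drawer_handle 0.61 [263. 200.  52.  71.] 969 [ 577. -184.   60.] z [ 0. 60. 67.]
scene orange_jar 0.91 [199. 208.  33.  45.] 1106 [ 740. -131.  138.] z [ 81. 138. 164.]
scene orange_jar 0.21 [318. 401.  41.  47.] 1064 [688. 341.  22.] z [ 1. 22. 26.]
scene pink_jar 0.6 [275. 287.  33.  33.] 870 [664. 104.  84.]
[... 348 characters left out ...]
69 [346. 275.  76.  66.] 2868 [412.  61.  53.] z [  6.  53. 107.]
side clamp 0.68 [382. 399. 120. 106.] 7560 [249. 348.  73.] z [ 14.  73. 145.]
side bed 0.97 [400. 417.  86.  69.] 1881 [166. 360.  60.] z [51. 60. 63.]
side bed 0.83 [355. 285.  52.  33.] 686 [351.  68.  44.] z [ 1. 44. 51.]
side bed 0.72 [230. 314.  78.  55.] 1434 [581. 248.  59.] z [43. 59. 63.]
side drawer_handle 0.92 [308. 202.  48.  70.] 1256 [ 574. -186.   53.] z [ 1. 53. 65.]
side orange_jar 0.88 [246. 174.  24.  37.] 716 [ 727. -130.  133.] z [ 84. 133. 163.]
side pink_jar 0.68 [236. 263.  30.  41.] 896 [654. 111.  63.] z [ 5. 63. 87.]
side tape_roll 0.69 [182. 352.  39.  39.] 798 [682. 345.  22.] z [ 1. 22. 26.]
0.95
```

View pics/scene1c.png

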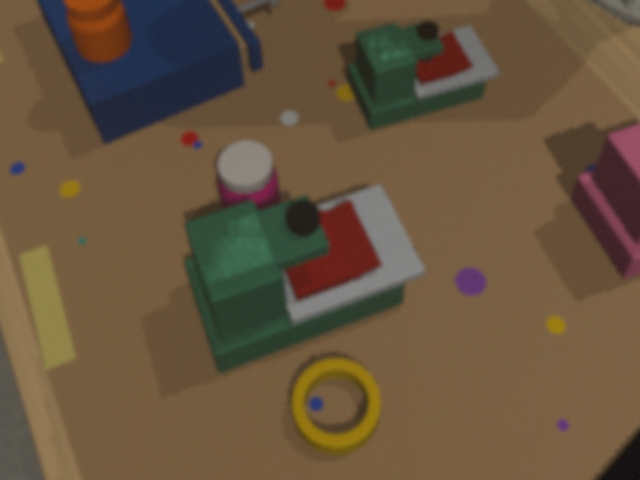

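```bash
python3 - <<'E'
from h import *
def show(t,P):
    r=cv2.minAreaRect(P[:,:2].astype(np.float32)); print(t,len(P),np.round(r[0],1),np.round(r[1],1),round(r[2],1),'z',P[:,2].mean().round(1))
for n in("scene","side"):
    z=np.load(f"/tmp/{n}1.npz");ci=robot.camera_info(n)
    P,uv=cloud(ci,z['d']);im=z['im'];hsv=cv2.cvtColor(im,cv2.COLOR_BGR2HSV)[uv[:,1],uv[:,0]].astype(int)
    x,y,h=P.T
    # chest top
    m=(abs(x-650)<170)&(abs(y+150)<200)&(abs(h-75.5)<4)&(abs(hsv[:,0]-112)<12)&(hsv[:,1]>120)
    show(n+" top",P[m])
    # front panel top z~64
    m=(x<640)&(x>500)&(abs(y+150)<200)&(abs(h-62)<4)&(abs(hsv[:,0]-112)<12)&(hsv[:,1]>120); show(n+" panel",P[m])
    m=(x<600)&(x>470)&(y>-300)&(y<-60)&(h>48)&(h<66)&(hsv[:,1]<90); show(n+" handle",P[m]); np.save(f"/tmp/hd_{n}.npy",P[m])
    m=(x<720)&(x>500)&(abs(y-250)<110)&(abs(h-60)<4)&(hsv[:,1]<70); show(n+" bed",P[m]); np.save(f"/tmp/bed_{n}.npy",P[m])
    m=(x<760)&(x>500)&(abs(y-250)<110)&(h>63)&(h<80)&((hsv[:,0]<8)|(hsv[:,0]>172))&(hsv[:,1]>150); show(n+" red",P[m])
    if n=='scene':
      print(np.percentile(P[m],[1,50,99],axis=0).round(1))
E
```

```text
scene top 3694 [ 694.2 -192.3] [180.7 246.9] 0.6 z 76.6
scene panel 185 [ 582.4 -184.4] [247.7  60.7] 77.0 z 63.6
scene handle 509 [ 555.5 -184.8] [227.6  81.1] 88.1 z 58.8
scene bed 1435 [619.4 215.8] [113.4 145.2] 83.6 z 59.7
scene red 993 [634.3 215.7] [79.1 84.8] 84.1 z 73.0
[[591.8 181.5  67.6]
 [621.1 231.4  73.1]
 [677.8 255.3  77.1]]
side top 3023 [ 691.  -191.6] [183.7 253.6] 1.0 z 75.1
side panel 323 [ 605.7 -189.8] [ 71.8 245.7] 1.1 z 62.1
side handle 266 [ 551.2 -186.5] [ 70.3 227.6] 1.9 z 57.9
side bed 1196 [617.5 218.2] [112.6 141.7] 84.4 z 59.0
side red 1010 [632.  216.1] [83.3 89.9] 83.9 z 72.3
```

```bash
cat >> h.py <<'E'
from scipy.spatial.transform import Rotation as Ro
def toolR(): return Ro.from_quat(robot.read_state()["ee_rot"]).as_matrix()
def togo(target,jawdir=None):
    """TCP target world mm -> dp in tool axes; jawdir: world heading (deg) wanted for tool z"""
    s=robot.read_state();R=Ro.from_quat(s["ee_rot"]).as_matrix()
    dp=R.T@(np.array(target)-s["position"]); print("dp",dp.round(1),"pos",s["position"].round(1))
    z=R[:,2];y=R[:,1]
    print("jaw heading",np.degrees(np.arctan2(z[1],z[0])).round(2),"x axis",R[:,0].round(3),"q6",s["qpos"][5].round(3),"q",s["qpos"].round(2))
    if jawdir is not None:
        # twist t about tool x: z -> z cos t - y sin t
        w=np.array([np.cos(np.radians(jawdir)),np.sin(np.radians(jawdir)),0])
        print("twist",np.degrees(np.arctan2(-(w@y),w@z)).round(2))
    print("clock",s["clock"],"F",s["ft_force"].round(2),"open",s["opening"])
E
python3 - <<'E'
from h import *
for n in("scene","side"):
    H=np.load(f"/tmp/hd_{n}.npy"); 
    a=np.radians(0.8)
    # strip analysis in x
    xs=H[:,0]
    hist,e=np.histogram(xs,bins=np.arange(480,600,5)); print(n,list(zip(e[:-1].astype(int),hist)))
    b=H[(xs<545)]; print(np.median(b,0).round(1), np.percentile(b,[3,97],axis=0).round(1), rect(b))
togo([535,-187,150],0)
togo([535,-187,150],180)
E
```

```text
scene [(np.int64(480), np.int64(0)), (np.int64(485), np.int64(0)), (np.int64(490), np.int64(0)), (np.int64(495), np.int64(0)), (np.int64(500), np.int64(0)), (np.int64(505), np.int64(0)), (np.int64(510), np.int64(0)), (np.int64(515), np.int64(23)), (np.int64(520), np.int64(70)), (np.int64(525), np.int64(58)), (np.int64(530), np.int64(13)), (np.int64(535), np.int64(10)), (np.int64(540), np.int64(12)), (np.int64(545), np.int64(12)), (np.int64(550), np.int64(8)), (np.int64(555), np.int64(13)), (np.int64(560), np.int64(12)), (np.int64(565), np.int64(22)), (np.int64(570), np.int64(83)), (np.int64(575), np.int64(6)), (np.int64(580), np.int64(60)), (np.int64(585), np.int64(68)), (np.int64(590), np.int64(33))]
[ 525.  -193.2   59.7] [[ 517.6 -253.3   55.4]
 [ 541.9 -136.6   62.8]] ((530.8455810546875, -197.75503540039062), (27.93781280517578, 126.08094787597656), 0.31277501583099365)
side [(np.int64(480), np.int64(0)), (np.int64(485), np.int64(0)), (np.int64(490), np.int64(0)), (np.int64(495), np.int64(0)), (np.int64(500), np.int64(0)), (np.int64(505), np.int64(0)), (np.int64(510), np.int64(0
[... 388 characters left out ...]
 np.int64(0)), (np.int64(580), np.int64(37)), (np.int64(585), np.int64(6)), (np.int64(590), np.int64(1))]
[ 522.5 -188.9   57.6] [[ 516.5 -253.9   51.8]
 [ 542.4 -135.8   61.5]] ((530.6008911132812, -195.775390625), (28.37423324584961, 130.50978088378906), 1.0241327285766602)
dp [  92.3  446.7 -276.2] pos [ 200.6 -591.9  242.3]
jaw heading -71.28 x axis [ 0. -0. -1.] q6 -0.002 q [-1.25  0.35  1.63  0.    1.16 -0.  ]
twist -71.28
clock 0.95 F [-0.2   0.08 -0.29] open 85.32203170608663
dp [  92.3  446.7 -276.2] pos [ 200.6 -591.9  242.3]
jaw heading -71.28 x axis [ 0. -0. -1.] q6 -0.002 q [-1.25  0.35  1.63  0.    1.16 -0.  ]
twist 108.72
clock 0.95 F [-0.2   0.08 -0.29] open 85.32203170608663
```

```bash
python3 -m jog '[{"grip":1,"dp":[62,434,-273],"twist":-71},{"grip":1,"dp":[62,434,-273],"twist":-71},{"grip":1,"dp":[62,434,-273],"twist":-71},{"grip":1,"dp":[62,434,-273],"twist":-71},{"grip":1,"dp":[62,434,-273],"twist":-71},{"grip":1,"dp":[62,434,-273],"twist":-71},{"grip":0,"dp":[62,434,-273],"twist":-71},{"grip":-0.3,"dp":[62,434,-273],"twist":-71}]' 40
python3 -c "
from h import *
togo([524,-194.5,180],0)"
```

```text
clock: 1.75
position: [452.2, -282.1, 194.3]
ee_rot: [0.013, 0.707, -0.014, 0.707]
ft_force: [0.9, -1.4, -0.0]
opening: 58.9
dp [14.4 90.3 68.4] pos [ 452.2 -282.1  194.3]
jaw heading -2.18 x axis [ 0.001 -0.    -1.   ] q6 -0.523 q [-0.56  0.26  1.88  0.    1.   -0.52]
twist -2.18
clock 1.75 F [ 0.91 -1.43 -0.01] open 58.91110864110249
```

```bash
python3 -m jog '[{"grip":-0.3,"dp":[14,90,68],"twist":-2.2},{"grip":-0.3,"dp":[14,90,68],"twist":-2.2},{"grip":-0.3,"dp":[14,90,68],"twist":-2.2},{"grip":-0.3,"dp":[14,90,68],"twist":-2.2},{"grip":-0.3,"dp":[14,90,68],"twist":-2.2}]'
python3 - <<'E'
from h import *
ci=robot.camera_info("wrist");im,d=robot.get_image("wrist");cv2.imwrite("pics/w2.png",im)
togo([524,-194.5,60],0)
P,uv=cloud(ci,d);hsv=cv2.cvtColor(im,cv2.COLOR_BGR2HSV)[uv[:,1],uv[:,0]].astype(int)
print("cam",(-ci['R'].T@ci['t']).round(0))
m=(P[:,2]>50)&(P[:,2]<66)&(P[:,0]<545)&(P[:,0]>490)&(abs(P[:,1]+190)<90)
H=P[m];print(len(H),np.percentile(H,[3,50,97],axis=0).round(1),rect(H))
m=(abs(P[:,2]-62)<5)&(P[:,0]<600)&(abs(hsv[:,0]-112)<12)&(hsv[:,1]>120);H=P[m];print(len(H),np.percentile(H,[3,50,97],axis=0).round(1),rect(H))
E
```

```text
clock: 2.25
position: [522.5, -197.2, 180.2]
ee_rot: [0.002, 0.707, -0.002, 0.707]
ft_force: [-0.5, 0.1, 0.1]
opening: 29.7
dp [120.3   3.3   1.7] pos [ 522.3 -197.7  180.3]
jaw heading -0.35 x axis [-0. -0. -1.] q6 -0.358 q [-0.36  0.32  1.84 -0.    0.99 -0.36]
twist -0.35
clock 2.3 F [-0.14 -0.54  0.81] open 29.81650145571846
cam [ 524. -127.  313.]
3456 [[ 517.6 -255.1   56.9]
 [ 524.  -189.1   60.3]
 [ 542.  -138.2   62.2]] ((530.7937622070312, -198.02284240722656), (28.11788558959961, 129.352294921875), 0.12757863104343414)
5891 [[ 569.8 -243.7   62.6]
 [ 577.  -147.7   64.4]
 [ 584.3  -79.3   65.8]] ((585.572021484375, -168.46115112304688), (31.4346981048584, 190.09425354003906), 1.0589094161987305)
```

View pics/w2.png

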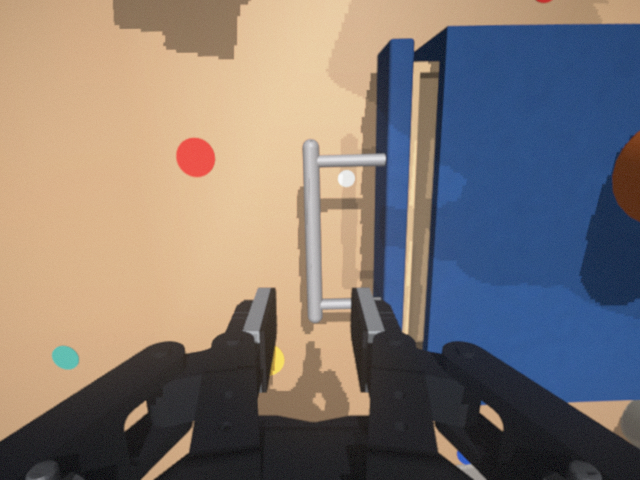

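Here the bar runs from (310,143) to (315,318), centred at about x 523.5, y −196, with its top at z ≈ 60. The drawer is about 14 mm open. Next I go down and grip the bar.

```bash
python3 -m jog '[{"grip":-0.3,"dp":[50,1.5,1.2],"twist":0},{"grip":-0.3,"dp":[100,1.5,1.2],"twist":0},{"grip":-0.3,"dp":[133,1.5,1.2],"twist":0},{"grip":-0.3,"dp":[133,1.5,1.2],"twist":0},{"grip":-1,"dp":[133,1.5,1.2],"twist":0},{"grip":-1,"dp":[133,1.5,1.2],"twist":0},{"grip":-1,"dp":[133,1.5,1.2],"twist":0},{"grip":-1,"dp":[133,1.5,1.2],"twist":0}]' 40
```

```text
clock: 3.1
position: [524.8, -196.4, 48.7]
ee_rot: [0.001, 0.706, -0.002, 0.708]
ft_force: [-1.3, -6.2, -6.6]
opening: 9.4
```

```bash
python3 -m jog '[{"grip":-1,"dp":[0,0,-15],"twist":0},{"grip":-1,"dp":[0,-0.5,-35],"twist":0},{"grip":-1,"dp":[0,-1,-55],"twist":0},{"grip":-1,"dp":[0,-1.3,-75],"twist":0},{"grip":-1,"dp":[0,-1.6,-92],"twist":0},{"grip":-1,"dp":[0,-1.9,-107],"twist":0},{"grip":-1,"dp":[0,-1.9,-112],"twist":0},{"grip":-1,"dp":[0,-1.9,-112],"twist":0}]'
```

```text
clock: 3.9
position: [413.1, -198.6, 48.7]
ee_rot: [0.0, 0.706, -0.003, 0.708]
ft_force: [-0.4, -11.7, -12.2]
opening: 9.2
```

```bash
python3 -m jog '[{"grip":-1,"dp":[0,0,-2],"twist":0},{"grip":-1,"dp":[0,0,-4],"twist":0},{"grip":-1,"dp":[0,0,-6],"twist":0},{"grip":-1,"dp":[0,0,-7],"twist":0}]'
python3 -m jog '[{"grip":-1,"dp":[0,0,-1],"twist":0},{"grip":-1,"dp":[0,0,-2],"twist":0},{"grip":-1,"dp":[0,0,-3],"twist":0},{"grip":-1,"dp":[0,0,-3],"twist":0}]'
```

```text
clock: 4.3
position: [407.3, -198.7, 48.7]
ee_rot: [0.0, 0.705, -0.003, 0.709]
ft_force: [1.7, -11.9, -13.5]
opening: 9.7
clock: 4.7
position: [404.3, -198.8, 48.7]
ee_rot: [0.0, 0.705, -0.003, 0.709]
ft_force: [1.2, -12.7, -12.1]
opening: 9.3
```

```bash
python3 -m jog '[{"grip":-1,"dp":[0,0,-1],"twist":0},{"grip":-1,"dp":[0,0,-2],"twist":0},{"grip":-1,"dp":[0,0,-3],"twist":0},{"grip":-1,"dp":[0,0,-3],"twist":0}]'
python3 -m jog '[{"grip":-1,"dp":[0,0,-1],"twist":0},{"grip":-1,"dp":[0,0,-2],"twist":0},{"grip":-1,"dp":[0,0,-3],"twist":0},{"grip":-1,"dp":[0,0,-3],"twist":0}]'
```

```text
clock: 5.1
position: [403.1, -198.9, 48.8]
ee_rot: [0.0, 0.704, -0.003, 0.71]
ft_force: [9.0, -8.4, -21.1]
opening: 9.6
clock: 5.5
position: [402.9, -199.0, 48.9]
ee_rot: [0.0, 0.702, -0.004, 0.712]
ft_force: [22.0, -2.7, -33.3]
opening: 9.5
```

```bash
python3 -m jog '[{"grip":-1,"dp":[0,0,3],"twist":0},{"grip":-0.3,"dp":[0,0,3.5],"twist":0},{"grip":-0.3,"dp":[0,0,3.5],"twist":0},{"grip":-0.3,"dp":[0,0,3.5],"twist":0},{"grip":-0.3,"dp":[0,0,3.5],"twist":0}]'
python3 -c "
from h import *
togo([500,-260,240],0)"
```

```text
clock: 6.0
position: [399.8, -196.6, 47.8]
ee_rot: [0.002, 0.707, -0.002, 0.707]
ft_force: [0.0, -0.2, 0.2]
opening: 30.3
dp [-192.1  -62.9  100.7] pos [ 399.8 -196.6   47.8]
jaw heading -0.32 x axis [ 0.001 -0.    -1.   ] q6 -0.455 q [-0.46  0.39  2.15  0.    0.6  -0.45]
twist -0.32
clock 6.0 F [ 0.03 -0.25  0.18] open 30.264062377271955
```

```bash
python3 -m jog '[{"grip":-0.3,"dp":[-50,0,0],"twist":0},{"grip":-0.3,"dp":[-100,0,0],"twist":0},{"grip":-0.3,"dp":[-150,-20,30],"twist":0},{"grip":-0.3,"dp":[-190,-50,70],"twist":0},{"grip":-0.3,"dp":[-192,-63,105],"twist":0},{"grip":-0.2,"dp":[-192,-63,105],"twist":0},{"grip":-0.1,"dp":[-192,-63,105],"twist":0}]'
python3 - <<'E'
from h import *
ci=robot.camera_info("wrist");im,d=robot.get_image("wrist");cv2.imwrite("pics/w3.png",im);np.savez("/tmp/w3.npz",im=im,d=d)
for k,m in enumerate(robot.masks_of("wrist","gauge")[:3]):
    P,uv=cloud(ci,d,m["mask"]); print(m["score"],m["box"],np.median(P,0).round(1))
print(robot.read_state()["position"])
P,uv=cloud(ci,d);hsv=cv2.cvtColor(im,cv2.COLOR_BGR2HSV)[uv[:,1],uv[:,0]].astype(int)
R=(P[:,0]>410)&(P[:,0]<600)&(abs(P[:,1]+190)<120)
m=R&(P[:,2]>22)&(P[:,2]<64)&(hsv[:,1]>120)&(abs(hsv[:,0]-26)<8);H=P[m];print('yellow',len(H),np.percentile(H,[2,50,98],axis=0).round(1))
H=H[H[:,2]>52];print(len(H),np.percentile(H,[2,50,98],axis=0).round(1),rect(H))
E
```

```text
clock: 6.7
position: [505.3, -260.6, 239.6]
ee_rot: [0.002, 0.707, -0.002, 0.707]
ft_force: [0.1, 0.2, 0.2]
opening: 38.2
0.63 [347.9, 116.0, 32.5, 162.8] [ 533.1 -176.2   28.3]
[ 502.81356799 -259.3119598   238.1292451 ]
yellow 770 [[ 525.8 -242.2   35.9]
 [ 531.3 -224.3   57.7]
 [ 538.2 -207.8   59.3]]
700 [[ 525.9 -241.6   55.3]
 [ 532.  -224.4   57.7]
 [ 538.3 -207.9   59.4]] ((532.234375, -224.88873291015625), (35.27849578857422, 12.684528350830078), 88.65629577636719)
```

View pics/w3.png

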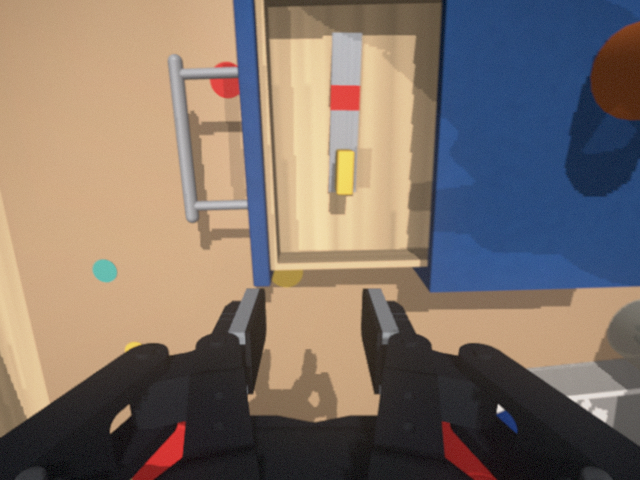

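The drawer is out. The gauge lies across it with its grip at (345,172) and its tip at (346,35). I measure its heading next.

```bash
python3 - <<'E'
from h import *
z=np.load("/tmp/w3.npz");ci=robot.camera_info("wrist");P,uv=cloud(ci,z['d']);im=z['im']
m=(abs(P[:,0]-533)<22)&(P[:,1]>-200)&(P[:,1]<-95)&(P[:,2]>25)&(P[:,2]<33)
H=P[m];print(len(H),H[:,2].mean(),rect(H),np.percentile(H,[1,50,99],axis=0).round(1))
print("line heading", np.degrees(np.arctan2(*cv2.fitLine(H[:,:2].astype(np.float32),cv2.DIST_L2,0,.01,.01)[[1,0],0])))
togo([532,-224.5,41],0)
E
```

```text
3085 26.787094882822725 ((531.1883544921875, -156.7311553955078), (85.52204895019531, 24.756467819213867), 88.788330078125) [[ 519.2 -198.5   25.2]
 [ 531.  -155.5   26.8]
 [ 542.9 -114.9   28.6]]
line heading 89.130806
dp [197.1  34.7  29.5] pos [ 502.8 -259.3  238.1]
jaw heading -0.32 x axis [-0.003  0.001 -1.   ] q6 -0.473 q [-0.48  0.27  1.76  0.    1.11 -0.47]
twist -0.32
clock 6.8 F [-1.42 -0.11  0.31] open 38.40889743190611
```

```bash
python3 -m jog '[{"grip":-0.1,"dp":[30,34.7,29.5],"twist":0},{"grip":-0.1,"dp":[80,34.7,29.5],"twist":0},{"grip":-0.1,"dp":[130,34.7,29.5],"twist":0},{"grip":-0.1,"dp":[165,34.7,29.5],"twist":0},{"grip":-0.1,"dp":[185,34.7,29.5],"twist":0},{"grip":-0.1,"dp":[194,34.7,29.5],"twist":0},{"grip":-0.1,"dp":[194,34.7,29.5],"twist":0}]' 60
python3 - <<'E'
from h import *
ci=robot.camera_info("wrist");im,d=robot.get_image("wrist");cv2.imwrite("pics/w4.png",im)
togo([532,-224.5,42],0)
E
```

```text
clock: 7.5
position: [532.2, -224.8, 44.1]
ee_rot: [0.002, 0.708, -0.001, 0.706]
ft_force: [0.2, -0.3, 0.2]
opening: 38.2
dp [ 3.4  0.8 -1.3] pos [ 533.3 -225.3   45.4]
jaw heading -0.32 x axis [-0.001  0.    -1.   ] q6 -0.397 q [-0.4   0.54  1.87  0.    0.74 -0.4 ]
twist -0.32
clock 7.55 F [ 0.61 -0.58 -0.45] open 38.554186111739526
```

View pics/w4.png

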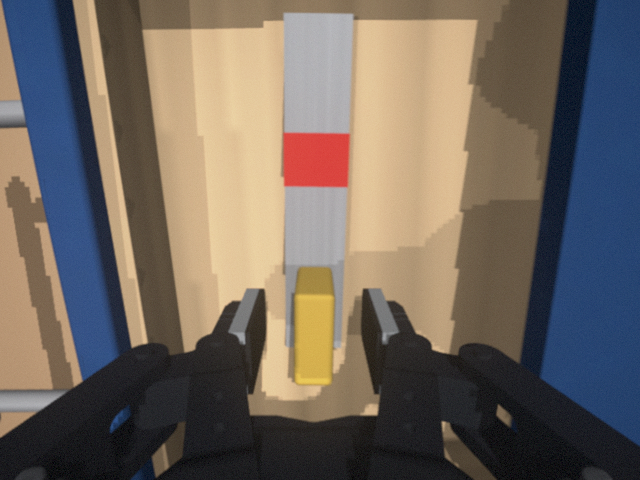

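The fingers straddle the grip evenly: the grip is at column 314, the fingers at 250 and 378. The gauge is square to the jaws, so I close.

```bash
python3 -m jog '[{"grip":-0.4,"dp":[1.5,0,0],"twist":0},{"grip":-0.6,"dp":[1.5,0,0],"twist":0},{"grip":-1,"dp":[1.5,0,0],"twist":0},{"grip":-1,"dp":[1.5,0,0],"twist":0},{"grip":-1,"dp":[1.5,0,0],"twist":0},{"grip":-1,"dp":[1.5,0,0],"twist":0}]' 60
```

```text
clock: 8.15
position: [534.8, -225.9, 45.1]
ee_rot: [0.002, 0.706, -0.002, 0.708]
ft_force: [-1.0, 0.5, 6.6]
opening: 12.9
```

```bash
python3 -m jog '[{"grip":-1,"dp":[-15,0,0],"twist":0},{"grip":-1,"dp":[-40,0,0],"twist":0},{"grip":-1,"dp":[-80,0,0],"twist":0},{"grip":-1,"dp":[-125,0,0],"twist":0},{"grip":-1,"dp":[-150,0,0],"twist":0},{"grip":-1,"dp":[-150,0,0],"twist":0},{"grip":-1,"dp":[-150,0,0],"twist":0}]'
python3 - <<'E'
from h import *
ci=robot.camera_info("wrist");s=robot.read_state();im,d=robot.get_image("wrist");cv2.imwrite("pics/w5.png",im);np.savez("/tmp/w5.npz",im=im,d=d,R=ci['R'],t=ci['t'],p=s['position'],q=s['ee_rot'])
togo([532,-224.5,42],-96)
E
```

```text
clock: 8.85
position: [534.1, -225.6, 194.8]
ee_rot: [0.002, 0.707, -0.002, 0.708]
ft_force: [0.3, -0.4, -0.8]
opening: 13.1
dp [151.6   0.8  -1.3] pos [ 533.4 -225.4  193.6]
jaw heading -0.32 x axis [-0.001  0.    -1.   ] q6 -0.397 q [-0.4   0.33  1.78 -0.    1.03 -0.4 ]
twist 95.68
clock 8.9 F [ 0.3   0.04 -1.52] open 12.551437956344907
```

View pics/w5.png

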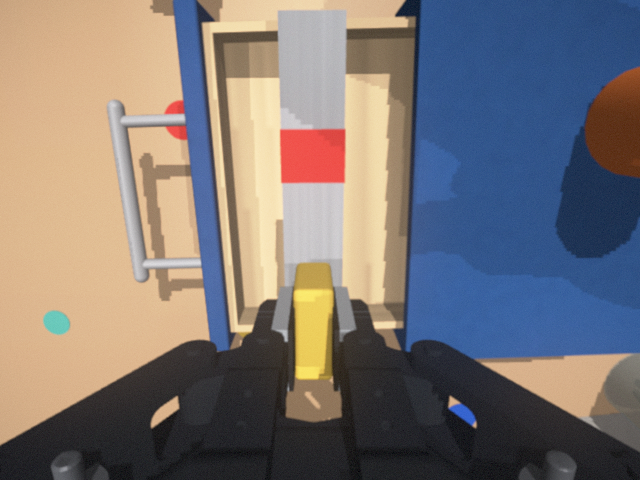

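The gauge is in hand. I measure its pose in the tool frame.

```bash
cat >> h.py <<'E'
def gauge_in_tool(im,d,ci,pos,quat):
    P,uv=cloud(ci,d);T=Ro.from_quat(quat).as_matrix();L=(P-pos)@T   # tool coords: x down,y fwd(gauge x),z
    hsv=cv2.cvtColor(im,cv2.COLOR_BGR2HSV)[uv[:,1],uv[:,0]].astype(int)
    m=(L[:,0]>2)&(L[:,0]<30)&(L[:,1]>22)&(L[:,1]<135)&(abs(L[:,2])<25)
    H=L[m];h=hsv[m]
    A=np.c_[H[:,1],H[:,2],np.ones(len(H))];c=np.linalg.lstsq(A,H[:,0],rcond=None)[0]
    r=H[:,0]-A@c;k=abs(r)<3;c=np.linalg.lstsq(A[k],H[k,0],rcond=None)[0]
    H=H[k];h=h[k]
    print("n",len(H),"pitch deg (tip down +)",np.degrees(c[0]).round(2),"roll",np.degrees(c[1]).round(2),"top depth at y=0,50,110",[(c[2]+c[0]*y).round(2) for y in(0,50,110)])
    (a,b),(w,hh),ang=cv2.minAreaRect(H[:,1:].astype(np.float32));print("rect centre y,z",round(a,1),round(b,1),"size",round(w,1),round(hh,1),"ang",round(ang,2))
    red=((h[:,0]<8)|(h[:,0]>172))&(h[:,1]>150)
    # centreline z in y bins
    ys=np.arange(30,118,8);cz=[]
    for y in ys:
        q=H[(H[:,1]>=y)&(H[:,1]<y+8)][:,2]
        cz.append(np.nan if len(q)<10 else (np.percentile(q,1)+np.percentile(q,99))/2)
    cz=np.array(cz);g=~np.isnan(cz);f=np.polyfit(ys[g]+4,cz[g],1);print("centreline z: at0",f[1].round(2),"at tip",(f[1]+110*f[0]).round(2),"ang deg",np.degrees(f[0]).round(2))
    print("tip y p99.5",np.percentile(H[:,1],99.7).round(1),"red y",np.percentile(H[red][:,1],[1,50,99]).round(1))
    return c
E
python3 - <<'E'
from h import *
z=np.load("/tmp/w5.npz");ci=robot.camera_info("wrist");ci['R']=z['R'];ci['t']=z['t']
gauge_in_tool(z['im'],z['d'],ci,z['p'],z['q'])
ci=robot.camera_info("wrist");s=robot.read_state();im,d=robot.get_image("wrist");gauge_in_tool(im,d,ci,s['position'],s['ee_rot'])
E
```

```text
n 15602 pitch deg (tip down +) -0.01 roll 0.11 top depth at y=0,50,110 [np.float64(17.09), np.float64(17.08), np.float64(17.08)]
rect centre y,z 66.4 0.5 size 88.7 24.7 ang 0.02
centreline z: at0 0.76 at tip 0.19 ang deg -0.3
tip y p99.5 110.1 red y [50.9 60.7 69.9]
n 15605 pitch deg (tip down +) 0.0 roll 0.1 top depth at y=0,50,110 [np.float64(17.07), np.float64(17.07), np.float64(17.07)]
rect centre y,z 66.3 0.4 size 24.8 88.9 ang 89.24
centreline z: at0 0.85 at tip 0.14 ang deg -0.37
tip y p99.5 110.1 red y [50.9 60.7 69.9]
```

```bash
python3 -m jog '[{"grip":-1,"dp":[-6,25,-6],"twist":8},{"grip":-1,"dp":[-6,70,-17],"twist":16},{"grip":-1,"dp":[-6,115,-28],"twist":24},{"grip":-1,"dp":[-6,160,-40],"twist":32},{"grip":-1,"dp":[-6,205,-51],"twist":40},{"grip":-1,"dp":[-6,250,-62],"twist":48},{"grip":-1,"dp":[-6,295,-73],"twist":56},{"grip":-1,"dp":[-6,320,-79],"twist":64}]'
python3 -c "
from h import *
togo([419.5,238,200],-96)"
```

```text
clock: 9.75
position: [455.1, 96.3, 198.5]
ee_rot: [0.372, 0.602, -0.373, 0.6]
ft_force: [-0.2, -0.3, -1.2]
opening: 12.6
dp [  -1.5   31.  -142.8] pos [455.1  96.3 198.5]
jaw heading -63.64 x axis [-0.003 -0.    -1.   ] q6 1.316 q [0.21 0.16 2.01 0.   0.98 1.32]
twist 32.36
clock 9.75 F [-0.23 -0.31 -1.22] open 12.617145974925535
```

```bash
python3 -m jog '[{"grip":-1,"dp":[-1,10,-40],"twist":8},{"grip":-1,"dp":[-1,20,-85],"twist":16},{"grip":-1,"dp":[-1,28,-125],"twist":24},{"grip":-1,"dp":[-1,31,-143],"twist":32.3},{"grip":-1,"dp":[-1,31,-143],"twist":32.3},{"grip":-1,"dp":[-1,31,-143],"twist":32.3},{"grip":-1,"dp":[-1,31,-143],"twist":32.3}]'
python3 - <<'E'
from h import *
ci=robot.camera_info("wrist");s=robot.read_state();im,d=robot.get_image("wrist");cv2.imwrite("pics/w6.png",im);np.savez("/tmp/w6.npz",im=im,d=d,R=ci['R'],t=ci['t'],p=s['position'],q=s['ee_rot'])
gauge_in_tool(im,d,ci,s['position'],s['ee_rot'])
togo([419.5,238,200],-96)
P,uv=cloud(ci,d);hsv=cv2.cvtColor(im,cv2.COLOR_BGR2HSV)[uv[:,1],uv[:,0]].astype(int)
x,y,h=P.T
m=(x<760)&(x>500)&(abs(y-230)<110)&(abs(h-60)<5)&(hsv[:,1]<70);H=P[m];print("bed",len(H),rect(H),H[:,2].mean())
m=(x<760)&(x>500)&(abs(y-230)<110)&(h>62)&(h<80)&((hsv[:,0]<8)|(hsv[:,0]>172))&(hsv[:,1]>150);H=P[m];print("red",len(H),rect(H),np.percentile(H,[1,50,99],axis=0).round(1))
E
```

```text
clock: 10.45
position: [420.3, 235.2, 200.0]
ee_rot: [-0.523, -0.475, 0.524, -0.475]
ft_force: [0.6, -0.4, -1.4]
opening: 12.5
n 15614 pitch deg (tip down +) 0.02 roll 0.0 top depth at y=0,50,110 [np.float64(17.03), np.float64(17.04), np.float64(17.06)]
rect centre y,z 66.3 -0.9 size 24.7 88.7 ang 89.6
centreline z: at0 -0.42 at tip -1.22 ang deg -0.42
tip y p99.5 110.2 red y [51.  60.7 69.9]
dp [ 0.2 -1.2 -2.7] pos [420.5 235.1 200.2]
jaw heading -95.6 x axis [-0.001 -0.001 -1.   ] q6 2.176 q [ 0.51  0.18  1.97 -0.    0.99  2.18]
twist 0.4
clock 10.5 F [ 0.34 -0.05 -1.63] open 12.407430621432711
bed 4636 ((558.056884765625, 223.89022827148438), (110.58715057373047, 21.594545364379883), 83.67062377929688) 60.86160893089204Traceback (most recent call last):
  File "<stdin>", line 8, in <module>
    return _quantile_unchecked(
        a, q, axis, out, overwrite_input, method, keepdims, weights)
    return _ureduce(a,
                    func=_quantile_ureduce_func,
    ...<5 lines>...
                    overwrite_input=overwrite_input,
                    method=method)
    r = func(a, **kwargs)
    result = _quantile(arr,
                       quantiles=q,
    ...<2 lines>...
                       out=out,
                       weights=wgt)
    slices_having_nans = np.isnan(arr[-1, ...])
                                  ~~~^^^^^^^^^
IndexError: index -1 is out of bounds for axis 0 with size 0
```

View pics/w6.png

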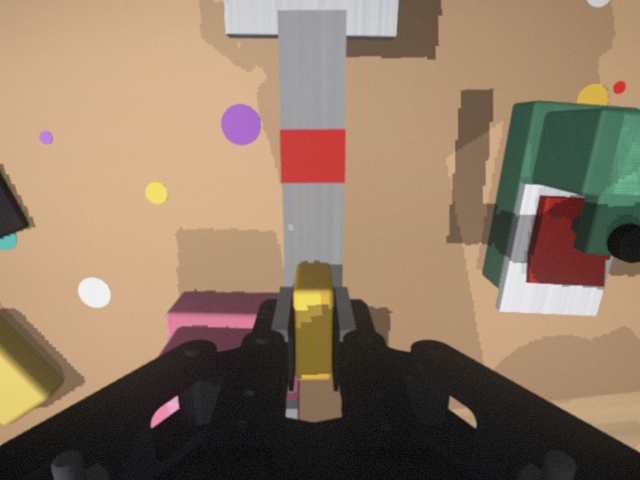

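The tip is still 17 mm short of the bed's front edge (row 37). From the same picture, the gauge needs about +3 mm in y and +0.9° of twist. I advance until the blade is over the ledge, then lower it to hover.

```bash
python3 -m jog '[{"grip":-1,"dp":[0,20,-3],"twist":0.9},{"grip":-1,"dp":[20,45,-3],"twist":0.9},{"grip":-1,"dp":[60,45,-3],"twist":0.9},{"grip":-1,"dp":[90,45,-3],"twist":0.9},{"grip":-1,"dp":[107,45,-3],"twist":0.9},{"grip":-1,"dp":[110,45,-3],"twist":0.9},{"grip":-1,"dp":[110,45,-3],"twist":0.9},{"grip":-1,"dp":[110,45,-3],"twist":0.9}]'
cat > look.py <<'E'
import sys
from h import *
def run(tag):
    ci=robot.camera_info("wrist");s=robot.read_state();im,d=robot.get_image("wrist");cv2.imwrite(f"pics/{tag}.png",im);np.savez(f"/tmp/{tag}.npz",im=im,d=d,R=ci['R'],t=ci['t'],p=s['position'],q=s['ee_rot'])
    P,uv=cloud(ci,d);T=Ro.from_quat(s['ee_rot']).as_matrix();L=(P-s['position'])@T
    hsv=cv2.cvtColor(im,cv2.COLOR_BGR2HSV)[uv[:,1],uv[:,0]].astype(int)
    gauge_in_tool(im,d,ci,s['position'],s['ee_rot'])
    m=(L[:,1]>40)&(L[:,1]<200)&(abs(L[:,2])<75)&(abs(P[:,2]-60)<6)&(hsv[:,1]<70)&(abs(L[:,2])>15);H=L[m]
    if len(H)>50:
        print("bed (tool y,z)",len(H),rect(H[:,1:]),"z world",np.median(P[m][:,2]).round(2))
        for lo in range(50,120,10):
            q=H[(H[:,1]>lo)&(H[:,1]<lo+10)][:,2]
            if len(q)>30: print("  y",lo+5,"bed z edges",np.percentile(q,[.5,99.5]).round(1),"mid",np.percentile(q,[.5,99.5]).mean().round(2))
    m=(L[:,1]>40)&(L[:,1]<200)&(abs(L[:,2])<60)&(P[:,2]>66)&(P[:,2]<85)&((hsv[:,0]<8)|(hsv[:,0]>172))&(hsv[:,1]>150);H=L[m]
    m2=abs(H[:,2])>16
    if m2.sum()>50: print("plate red (tool y)",np.percentile(H[m2],[1,50,99],axis=0).round(1),rect(H[m2][:,1:]),"z",P[m][m2][:,2].min().round(1))
    togo([0,0,0])
if __name__=="__main__": run(sys.argv[1])
E
python3 look.py w7
```

```text
clock: 11.3
position: [466.5, 234.7, 91.8]
ee_rot: [0.528, 0.47, -0.527, 0.471]
ft_force: [-0.2, -0.1, -1.8]
opening: 13.3
n 15587 pitch deg (tip down +) 0.03 roll 0.07 top depth at y=0,50,110 [np.float64(17.02), np.float64(17.05), np.float64(17.07)]
rect centre y,z 66.3 -0.8 size 24.8 88.6 ang 89.9
centreline z: at0 -0.49 at tip -1.09 ang deg -0.31
tip y p99.5 110.2 red y [51.  60.7 69.9]
bed (tool y,z) 20400 ((99.91009521484375, 0.2690849304199219), (110.57169342041016, 36.30860137939453), 89.90428161621094) z world 61.0
  y 85 bed z edges [-53.8  54.6] mid 0.44
  y 95 bed z edges [-53.9  54.7] mid 0.43
  y 105 bed z edges [-54.   54.5] mid 0.26
  y 115 bed z edges [-54.1  54.6] mid 0.26
dp [  90.9 -436.8  286.8] pos [466.5 234.9  92. ]
jaw heading -96.56 x axis [ 0.002  0.001 -1.   ] q6 2.149 q [ 0.46  0.39  1.97 -0.    0.77  2.15]
clock 11.35 F [-0.03 -0.03 -1.9 ] open 12.654495536025054
```

View pics/w7.png

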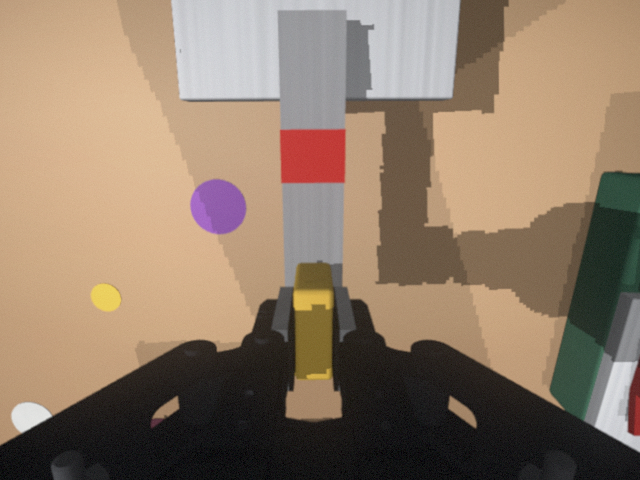

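The blade is level and parallel to the bed. It needs +1.2 mm sideways to be centred. The tip is about 11.5 mm before the mouth and the gap below is about 9 mm. I lower it gently to contact.

```bash
python3 -m jog '[{"grip":-1,"dp":[2,0,1.2],"twist":0},{"grip":-1,"dp":[5,0,1.2],"twist":0},{"grip":-1,"dp":[7,0,1.2],"twist":0},{"grip":-1,"dp":[7.5,0,1.2],"twist":0},{"grip":-1,"dp":[7.5,0,1.2],"twist":0},{"grip":-1,"dp":[7.5,0,1.2],"twist":0}]' 80
python3 -m jog '[{"grip":-1,"dp":[0.5,0,0],"twist":0},{"grip":-1,"dp":[0.5,0,0],"twist":0},{"grip":-1,"dp":[0.5,0,0],"twist":0}]'
python3 -m jog '[{"grip":-1,"dp":[0.5,0,0],"twist":0},{"grip":-1,"dp":[0.5,0,0],"twist":0},{"grip":-1,"dp":[0.5,0,0],"twist":0}]'
```

```text
clock: 11.95
position: [465.5, 233.6, 83.2]
ee_rot: [-0.528, -0.471, 0.528, -0.471]
ft_force: [-0.3, 0.2, -1.5]
opening: 12.4
clock: 12.25
position: [465.5, 233.7, 82.9]
ee_rot: [0.528, 0.471, -0.528, 0.471]
ft_force: [-1.4, 1.4, 1.3]
opening: 12.6
clock: 12.55
position: [465.5, 233.7, 82.4]
ee_rot: [0.528, 0.471, -0.528, 0.471]
ft_force: [-3.0, -0.1, 4.2]
opening: 12.1
```

```bash
python3 look.py w8
```

```text
n 19672 pitch deg (tip down +) 2.53 roll 1.3 top depth at y=0,50,110 [np.float64(14.53), np.float64(16.73), np.float64(19.38)]
rect centre y,z 68.5 0.0 size 50.0 92.9 ang 89.97
centreline z: at0 -1.4 at tip 0.2 ang deg 0.83
tip y p99.5 114.6 red y [51.  60.8 69.9]
bed (tool y,z) 20770 ((98.90338897705078, -0.8603897094726562), (32.734718322753906, 110.8575210571289), 0.1377391815185547) z world 61.0
  y 85 bed z edges [-54.9  53.5] mid -0.69
  y 95 bed z edges [-55.1  53.5] mid -0.8
  y 105 bed z edges [-55.3  53.4] mid -0.96
  y 115 bed z edges [-55.1  53.5] mid -0.83
dp [  82.3 -435.8  285.3] pos [465.5 233.6  82.4]
jaw heading -96.56 x axis [ 0.  0. -1.] q6 2.147 q [0.46 0.41 1.98 0.   0.75 2.15]
clock 12.6 F [-2.6  -0.04  5.2 ] open 12.338144193292166
```

```bash
sed -i 's/(abs(L\[:,2\])<25)$/(abs(L[:,2])<12)\&(L[:,0]<19.6)/' h.py; python3 - <<'E'
from h import *
z=np.load("/tmp/w8.npz");ci=robot.camera_info("wrist");ci['R']=z['R'];ci['t']=z['t']
gauge_in_tool(z['im'],z['d'],ci,z['p'],z['q'])
E
python3 -c "
import cv2;im=cv2.imread('pics/w8.png');cv2.imwrite('pics/w8c.png',cv2.resize(im[0:220,160:480],None,fx=2,fy=2))"
```

```text
n 15131 pitch deg (tip down +) -0.45 roll -0.04 top depth at y=0,50,110 [np.float64(17.1), np.float64(16.7), np.float64(16.23)]
rect centre y,z 67.0 -0.2 size 23.5 90.0 ang 89.98
centreline z: at0 -0.15 at tip -0.54 ang deg -0.21
tip y p99.5 110.4 red y [51.  60.8 69.9]
```

View pics/w8c.png

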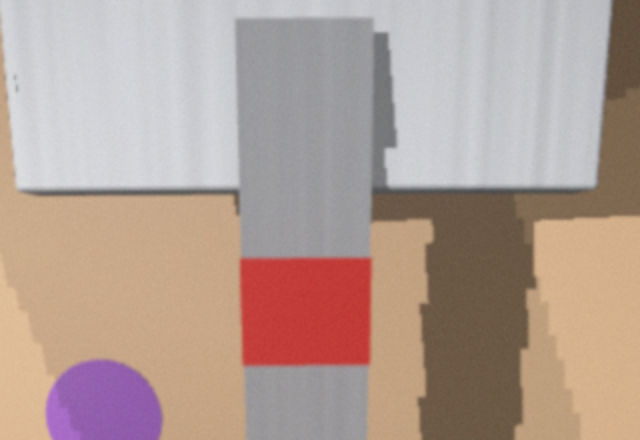

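The blade is centred on the bed: bed edges 18 to 597 and blade 241 to 371 in the crop, with a slight 0.4° tip-up from the pressing. I ease the press by 0.3 mm and slide in.

```bash
python3 -m jog '[{"grip":-1,"dp":[-0.3,0,0],"twist":0},{"grip":-1,"dp":[-0.3,5,0],"twist":0},{"grip":-1,"dp":[-0.3,10,0],"twist":0},{"grip":-1,"dp":[-0.3,15,0],"twist":0},{"grip":-1,"dp":[-0.3,20,0],"twist":0},{"grip":-1,"dp":[-0.3,25,0],"twist":0},{"grip":-1,"dp":[-0.3,25,0],"twist":0}]' 80
python3 look.py w9
```

```text
clock: 13.3
position: [491.7, 230.7, 82.8]
ee_rot: [0.528, 0.47, -0.527, 0.471]
ft_force: [-0.6, -0.5, 5.1]
opening: 12.3
n 10201 pitch deg (tip down +) -4.87 roll -0.34 top depth at y=0,50,110 [np.float64(20.92), np.float64(16.67), np.float64(11.57)]
rect centre y,z 66.8 -0.2 size 89.7 23.9 ang 0.38
centreline z: at0 -0.56 at tip -0.15 ang deg 0.21
tip y p99.5 111.1 red y [ 51.   63.8 111. ]
bed (tool y,z) 26813 ((85.73802185058594, -0.8967628479003906), (59.2564582824707, 110.71578216552734), 0.013001264072954655) z world 61.03
  y 55 bed z edges [-55.2  53.4] mid -0.93
  y 65 bed z edges [-55.2  53.5] mid -0.87
  y 75 bed z edges [-55.2  53.5] mid -0.82
  y 85 bed z edges [-55.1  53.6] mid -0.75
  y 95 bed z edges [-55.2  53.4] mid -0.86
  y 105 bed z edges [-55.8  53.8] mid -1.03
  y 115 bed z edges [-55.6  53.8] mid -0.89
plate red (tool y) [[  4.3  97.  -40.1]
 [  7.1 104.   16.3]
 [  9.9 111.2  38.4]] ((103.98065185546875, -0.8975334167480469), (15.266289710998535, 80.02082061767578), 0.24027709662914276) z 71.8
dp [  81.9 -462.2  285.5] pos [491.7 230.7  82.8]
jaw heading -96.58 x axis [ 0.002  0.    -1.   ] q6 2.122 q [ 0.44  0.43  1.93 -0.    0.77  2.12]
clock 13.35 F [ 1.01 -0.46  3.26] open 12.594877930000969
```

View pics/w9.png

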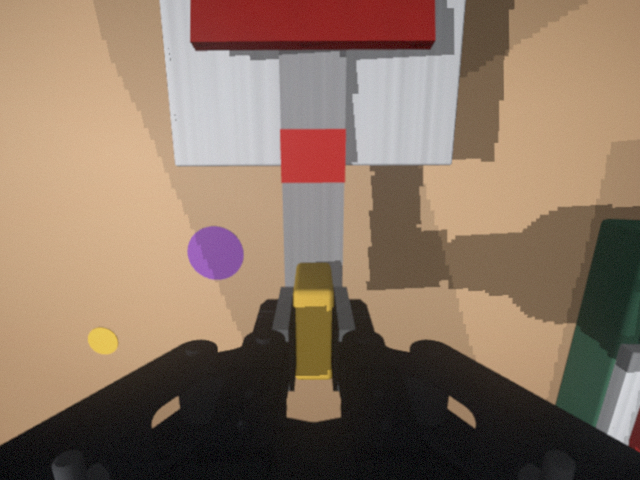

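The plate's front edge is at row 45, centred on column 313 against 314 for the blade. About 35.5 mm remains. I push slowly.

```bash
python3 -m jog '[{"grip":-1,"dp":[0,3,0],"twist":0},{"grip":-1,"dp":[0,6,0],"twist":0},{"grip":-1,"dp":[0,9,0],"twist":0},{"grip":-1,"dp":[0,12,0],"twist":0},{"grip":-1,"dp":[0,12,0],"twist":0}]' 80
python3 -m jog '[{"grip":-1,"dp":[0,3,0],"twist":0},{"grip":-1,"dp":[0,6,0],"twist":0},{"grip":-1,"dp":[0,9,0],"twist":0},{"grip":-1,"dp":[0,12,0],"twist":0},{"grip":-1,"dp":[0,12,0],"twist":0}]'
python3 look.py w10
```

```text
clock: 13.85
position: [499.5, 229.2, 82.9]
ee_rot: [-0.526, -0.472, 0.53, -0.469]
ft_force: [-16.7, 2.1, 21.9]
opening: 12.5
clock: 14.35
position: [510.8, 227.7, 83.1]
ee_rot: [-0.526, -0.472, 0.53, -0.469]
ft_force: [-19.4, 0.9, 25.6]
opening: 12.1
n 9450 pitch deg (tip down +) -9.3 roll -0.17 top depth at y=0,50,110 [np.float64(23.41), np.float64(15.29), np.float64(5.55)]
rect centre y,z 66.1 -0.0 size 88.2 24.0 ang 0.02
centreline z: at0 -0.53 at tip -0.1 ang deg 0.23
tip y p99.5 109.8 red y [ 51.1  95.9 109.7]
bed (tool y,z) 25581 ((77.61663818359375, -1.8147544860839844), (75.3165283203125, 110.82828521728516), 0.07536464184522629) z world 61.02
  y 55 bed z edges [-56.1  52.6] mid -1.75
  y 65 bed z edges [-56.1  52.5] mid -1.81
  y 75 bed z edges [-56.1  52.7] mid -1.74
  y 85 bed z edges [-56.4  53. ] mid -1.69
  y 95 bed z edges [-56.5  52.9] mid -1.8
  y 105 bed z edges [-56.7  52.8] mid -1.96
  y 115 bed z edges [-56.4  52.8] mid -1.83
plate red (tool y) [[  1.3  78.6 -40.8]
 [  5.5  95.1 -17.3]
 [ 10.6 109.7  37.5]] ((94.02314758300781, -1.7087173461914062), (80.27913665771484, 32.45188522338867), 89.99642181396484) z 70.1
dp [  86.8 -480.7  284.8] pos [510.8 227.7  83.1]
jaw heading -96.6 x axis [-0.007 -0.001 -1.   ] q6 2.1 q [0.42 0.46 1.89 0.   0.8  2.1 ]
clock 14.4 F [-19.4    1.93  26.64] open 12.139108635918682
```

View pics/w10.png

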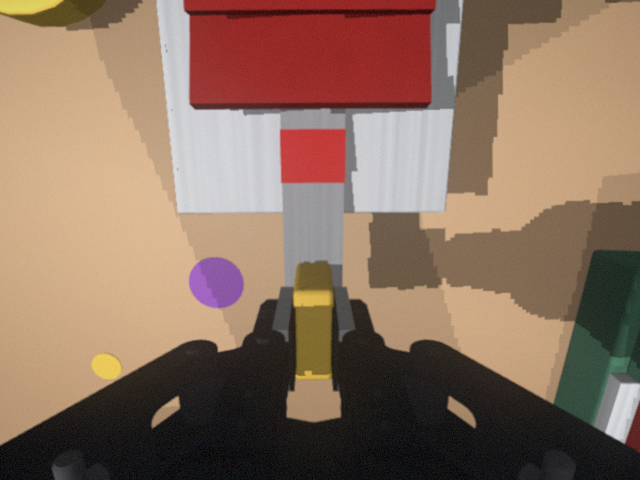

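Force is up: 19 N back and 26 N of vertical load, so I'm pressing down too hard. The front edge (row 105) is about 17 mm short of the band's middle. I lift 0.7 mm, correct 0.8 mm sideways and continue.

```bash
python3 -m jog '[{"grip":-1,"dp":[-0.7,0,0],"twist":0},{"grip":-1,"dp":[-0.7,3,-0.4],"twist":0},{"grip":-1,"dp":[-0.7,6,-0.8],"twist":0},{"grip":-1,"dp":[-0.7,8,-0.8],"twist":0},{"grip":-1,"dp":[-0.7,8,-0.8],"twist":0},{"grip":-1,"dp":[-0.7,8,-0.8],"twist":0}]' 80
python3 look.py w11
```

```text
clock: 15.0
position: [519.5, 227.5, 83.2]
ee_rot: [-0.526, -0.472, 0.53, -0.469]
ft_force: [-13.8, 0.7, 15.9]
opening: 12.0
n 10499 pitch deg (tip down +) -10.27 roll 0.02 top depth at y=0,50,110 [np.float64(23.53), np.float64(14.57), np.float64(3.81)]
rect centre y,z 66.1 -0.0 size 88.1 24.0 ang 0.02
centreline z: at0 -0.63 at tip 0.11 ang deg 0.38
tip y p99.5 109.8 red y [ 51.4  94.8 109.7]
bed (tool y,z) 21443 ((77.64910888671875, -1.1448783874511719), (110.67755126953125, 75.29158020019531), 89.99227905273438) z world 61.02
  y 55 bed z edges [-55.4  53.2] mid -1.08
  y 65 bed z edges [-55.5  53.3] mid -1.1
  y 75 bed z edges [-55.8  53.7] mid -1.04
  y 85 bed z edges [-55.6  53.7] mid -0.93
  y 95 bed z edges [-55.7  53.6] mid -1.06
  y 105 bed z edges [-55.9  53.5] mid -1.18
  y 115 bed z edges [-55.8  53.5] mid -1.14
plate red (tool y) [[  1.6  70.4 -40.2]
 [  5.1  91.6 -16.9]
 [ 10.7 109.7  38.2]] ((89.88771057128906, -1.0729827880859375), (80.12158966064453, 41.156227111816406), 89.95267486572266) z 70.2
dp [  86.4 -489.5  285.5] pos [519.5 227.5  83.2]
jaw heading -96.59 x axis [-0.006 -0.001 -1.   ] q6 2.094 q [0.41 0.47 1.88 0.   0.8  2.09]
clock 15.05 F [-13.46   0.41  15.84] open 12.316109146354327
```

View pics/w11.png

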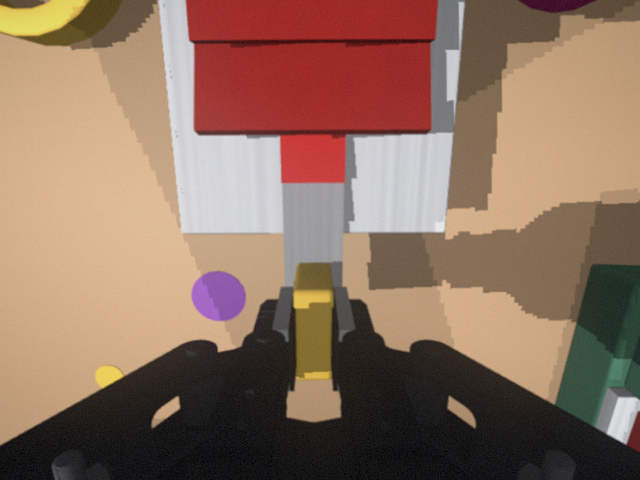

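```bash
python3 -m jog '[{"grip":-1,"dp":[-0.4,2,0],"twist":0},{"grip":-1,"dp":[-0.4,4,0],"twist":0},{"grip":-1,"dp":[-0.4,6,0],"twist":0},{"grip":-1,"dp":[-0.4,8,0],"twist":0},{"grip":-1,"dp":[-0.4,9,0],"twist":0},{"grip":-1,"dp":[-0.4,9,0],"twist":0}]' 80
sed -i 's/m=(L\[:,1\]>40)&(L\[:,1\]<200)&(abs(L\[:,2\])<75)/m=(L[:,1]>5)\&(L[:,1]<200)\&(abs(L[:,2])<75)/' look.py
python3 look.py w12
```

```text
clock: 15.65
position: [528.5, 226.4, 83.2]
ee_rot: [-0.526, -0.472, 0.53, -0.469]
ft_force: [-11.6, 1.8, 11.2]
opening: 12.5
n 11199 pitch deg (tip down +) -10.38 roll -0.12 top depth at y=0,50,110 [np.float64(22.73), np.float64(13.68), np.float64(2.81)]
rect centre y,z 66.0 0.0 size 88.0 24.0 ang 0.0
centreline z: at0 -0.68 at tip 0.13 ang deg 0.43
tip y p99.5 109.7 red y [ 72.7  94.2 109.5]
bed (tool y,z) 26370 ((67.41407775878906, -1.1569595336914062), (110.73065185546875, 95.77014923095703), 89.96114349365234) z world 61.0
  y 55 bed z edges [-55.4  53.2] mid -1.11
  y 65 bed z edges [-56.   53.6] mid -1.2
  y 75 bed z edges [-55.8  53.6] mid -1.1
  y 85 bed z edges [-55.7  53.7] mid -1.01
  y 95 bed z edges [-56.   53.6] mid -1.23
  y 105 bed z edges [-56.1  53.3] mid -1.39
  y 115 bed z edges [-55.9  53.3] mid -1.29
plate red (tool y) [[  1.9  61.5 -40.2]
 [  5.   87.9 -17.1]
 [ 10.7 109.6  38.1]] ((85.49822998046875, -1.1891593933105469), (49.919002532958984, 80.34703063964844), 0.2283150553703308) z 70.5
dp [  86.5 -498.5  285.4] pos [528.5 226.4  83.2]
jaw heading -96.59 x axis [-0.006 -0.001 -1.   ] q6 2.086 q [0.4  0.48 1.86 0.   0.81 2.09]
clock 15.7 F [-12.32   1.28  12.43] open 12.464498371024742
```

View pics/w12.png

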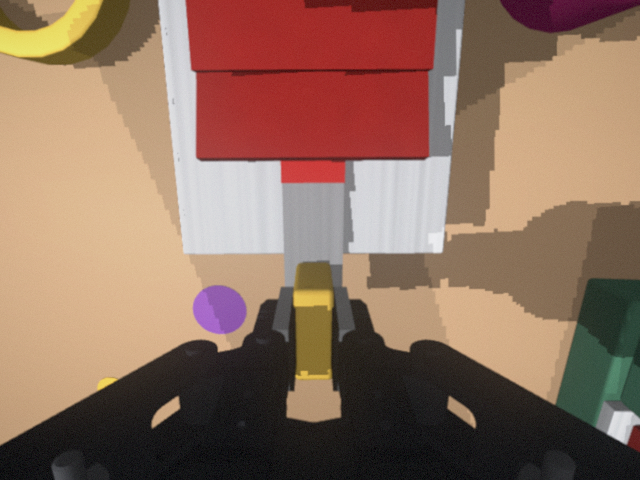

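The front edge stands at about tool y 60, against 51 to 70 for the band, so it's at mid-band. Drag is about 12 N. I check that the blade is flat and the plate lifted, and that the blade is still held.

```bash
python3 - <<'E'
from h import *
z=np.load("/tmp/w12.npz");ci=robot.camera_info("wrist");ci['R']=z['R'];ci['t']=z['t']
P,uv=cloud(ci,z['d']);L=(P-z['p'])@Ro.from_quat(z['q']).as_matrix()
m=(L[:,1]>26)&(L[:,1]<57)&(abs(L[:,2])<10);A=np.c_[L[m][:,1],L[m][:,2],np.ones(m.sum())]
c=np.linalg.lstsq(A,P[m][:,2],rcond=None)[0];print("blade top world z at y=57,26:",c@[57,-.5,1],c@[26,-.5,1],"pitch",np.degrees(c[0]),"roll",np.degrees(c[1]))
m=(L[:,1]>30)&(L[:,1]<56)&(abs(L[:,2])<16)&(P[:,2]>62.8);q=L[m]
print("blade mid z",np.percentile(q[:,2],[1,99]),np.percentile(q[:,2],[1,99]).mean())
for n in("scene","side"):
    im,d=robot.get_image(n);C=robot.camera_info(n);z1=np.load(f"/tmp/{n}1.npz")
    for t,(i,dd) in{"before":(z1['im'],z1['d']),"now":(im,d)}.items():
        Q,u=cloud(C,dd);h=cv2.cvtColor(i,cv2.COLOR_BGR2HSV)[u[:,1],u[:,0]].astype(int)
        e=np.array([.9942,-.1071]);f=np.array([.1071,.9942]);r=(Q[:,:2]-[588,220.3]);a=r@e;b=r@f
        m=(a>3)&(a<45)&(abs(b)>16)&(abs(b)<38)&(Q[:,2]>63)&(Q[:,2]<85)&((h[:,0]<8)|(h[:,0]>172))&(h[:,1]>120)
        for lo in(3,15,33): 
            w=m&(a>lo)&(a<lo+10); print(n,t,"a",lo,w.sum(),np.median(Q[w][:,2]).round(2) if w.sum() else None)
    cv2.imwrite(f"pics/{n}12.png",im)
    cv2.imwrite(f"pics/{n}12c.png",cv2.resize(im[230:410,130:400],None,fx=2.5,fy=2.5))
print(robot.read_state()["clock"],robot.read_state()["ft_force"],robot.read_state()["position"])
E
```

```text
blade top world z at y=57,26: 66.17238307068823 65.89508436441108 pitch 0.5125175978747757 roll 0.07683900651717518
blade mid z [-12.661161    11.04158781] -0.8097865961712047
scene before a 3 95 74.77
scene before a 15 103 71.35
scene before a 33 82 73.89
scene now a 3 104 77.79
scene now a 15 99 74.18
scene now a 33 75 76.75
side before a 3 68 73.92
side before a 15 62 70.15
side before a 33 73 73.04
side now a 3 63 76.43
side now a 15 64 72.45
side now a 33 74 75.96
15.8 [-11.38932851   1.38204245  10.82040462] [528.44402689 226.40361658  83.21027968]
```

View pics/side12.png

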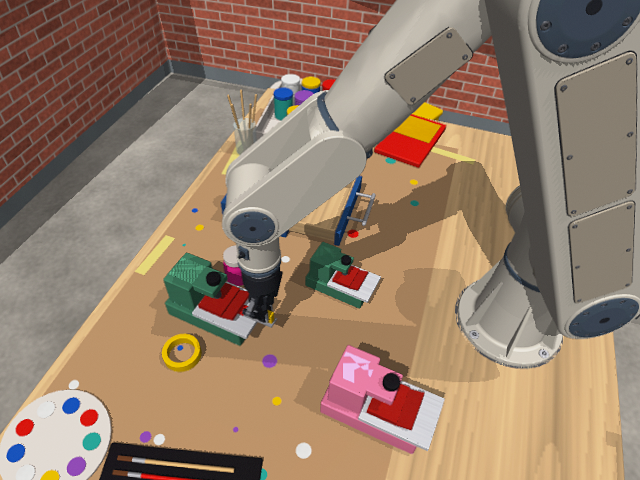

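View pics/scene12.png

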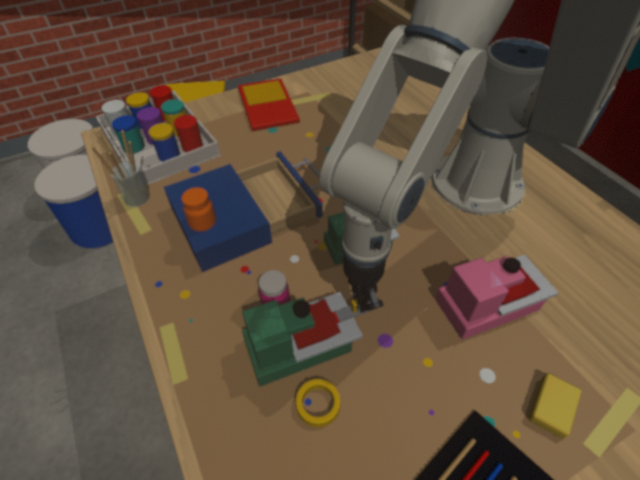

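The plate has lifted by about 2.5 to 3 mm, and the edge and centring are right. The blade is 0.5° tip-up because I press down behind the bed's edge, so I ease off 0.6 mm to lay it flat.

```bash
python3 -m jog '[{"grip":-1,"dp":[-0.3,0,0],"twist":0},{"grip":-1,"dp":[-0.6,0,0],"twist":0},{"grip":-1,"dp":[-0.6,0,0],"twist":0},{"grip":-1,"dp":[-0.6,0,0],"twist":0}]' 80
cat > flat.py <<'E'
from h import *
import sys
z=np.load(f"/tmp/{sys.argv[1]}.npz");ci=robot.camera_info("wrist");ci['R']=z['R'];ci['t']=z['t']
P,uv=cloud(ci,z['d']);L=(P-z['p'])@Ro.from_quat(z['q']).as_matrix()
m=(L[:,1]>26)&(L[:,1]<57)&(abs(L[:,2])<10);A=np.c_[L[m][:,1],L[m][:,2],np.ones(m.sum())]
c=np.linalg.lstsq(A,P[m][:,2],rcond=None)[0];print("blade top world z at y=57,26:",c@[57,-.5,1],c@[26,-.5,1],"pitch",np.degrees(c[0]))
m=(L[:,1]>26)&(L[:,1]<57)&(abs(L[:,2])>18)&(abs(L[:,2])<50)&(abs(P[:,2]-61)<4);A=np.c_[L[m][:,1],L[m][:,2],np.ones(m.sum())]
c=np.linalg.lstsq(A,P[m][:,2],rcond=None)[0];print("bed world z at y=57,26:",c@[57,-.5,1],c@[26,-.5,1],"pitch",np.degrees(c[0]))
E
python3 look.py w13 | egrep 'bed \(|plate|red y|^\[| \[|dp|clock'; python3 flat.py w12; python3 flat.py w13
```

```text
clock: 16.2
position: [528.7, 226.3, 83.3]
ee_rot: [-0.526, -0.471, 0.53, -0.47]
ft_force: [-8.9, 1.5, 3.8]
opening: 12.0
n 11190 pitch deg (tip down +) -10.3 roll -0.08 top depth at y=0,50,110 [np.float64(22.73), np.float64(13.74), np.float64(2.96)]
tip y p99.5 109.8 red y [ 72.7  94.1 109.6]
bed (tool y,z) 26304 ((67.36567687988281, -1.1167373657226562), (111.04541015625, 96.13986206054688), 89.97834014892578) z world 61.0
  y 55 bed z edges [-55.5  53.2] mid -1.13
  y 65 bed z edges [-56.1  53.6] mid -1.22
  y 75 bed z edges [-55.8  53.6] mid -1.11
  y 85 bed z edges [-55.8  53.6] mid -1.06
  y 95 bed z edges [-55.9  53.6] mid -1.15
  y 105 bed z edges [-56.1  53.5] mid -1.33
  y 115 bed z edges [-55.8  53.5] mid -1.18
plate red (tool y) [[  2.   61.4 -40.2]
 [  5.1  87.8 -17.1]
 [ 10.8 109.6  38.1]] ((85.32283020019531, -1.1133270263671875), (80.43302154541016, 50.083099365234375), 89.90161895751953) z 70.0
dp [  86.3 -498.8  285.2] pos [528.7 226.3  83.2]
jaw heading -96.57 x axis [-0.005 -0.001 -1.   ] q6 2.086 q [0.4  0.48 1.86 0.   0.81 2.09]
clock 16.25 F [-8.79  1.36  3.57] open 12.505672319405507
blade top world z at y=57,26: 66.17238307068823 65.89508436441108 pitch 0.5125175978747757
bed world z at y=57,26: 61.007754453303534 60.97098408414996 pitch 0.06796086979476657
blade top world z at y=57,26: 66.17650713772923 65.93112283408676 pitch 0.45353177282163626
bed world z at y=57,26: 61.03048668848096 60.97584166811277 pitch 0.10099771091948241
```

```bash
python3 -m jog '[{"grip":-1,"dp":[-0.4,0,0],"twist":0},{"grip":-1,"dp":[-0.8,0,0],"twist":0},{"grip":-1,"dp":[-0.8,0,0],"twist":0},{"grip":-1,"dp":[-0.8,0,0],"twist":0}]' 80
python3 look.py w14 | egrep 'bed \(|plate|tip y|clock'; python3 flat.py w14
```

```text
clock: 16.65
position: [528.8, 226.3, 83.7]
ee_rot: [-0.526, -0.471, 0.53, -0.47]
ft_force: [-6.7, 1.3, -0.1]
opening: 12.0
tip y p99.5 109.9 red y [ 72.3  94.  109.7]
bed (tool y,z) 26183 ((67.30142974853516, -1.3165054321289062), (96.24554443359375, 110.63015747070312), 0.033966466784477234) z world 60.99
plate red (tool y) [[  2.4  61.1 -40.2]
clock 16.7 F [-6.11  2.14 -1.09] open 12.404546911246516
blade top world z at y=57,26: 66.40858248397812 66.26908549094664 pitch 0.25782545017645886
bed world z at y=57,26: 60.990477467627706 60.98109900942591 pitch 0.017333744300088137
```

```bash
python3 - <<'E'
from h import *
for t in("w9","w10","w11","w12","w13","w14"):
    z=np.load(f"/tmp/{t}.npz");ci=robot.camera_info("wrist");ci['R']=z['R'];ci['t']=z['t']
    P,uv=cloud(ci,z['d']);e=np.array([.9942,-.1071]);f=np.array([.1071,.9942]);r=(P[:,:2]-[588,220.3]);a=r@e;b=r@f
    h=cv2.cvtColor(z['im'],cv2.COLOR_BGR2HSV)[uv[:,1],uv[:,0]].astype(int)
    red=((h[:,0]<8)|(h[:,0]>172))&(h[:,1]>120)&(P[:,2]>66)&(P[:,2]<90)&(abs(b)<36)
    bed=(abs(P[:,2]-61)<4)&(a<-5)&(a>-35)&(abs(b)>18)&(abs(b)<50)
    L=(P-z['p'])@Ro.from_quat(z['q']).as_matrix()
    bl=(L[:,1]>24)&(L[:,1]<52)&(abs(L[:,2])<9)
    print(t,"bed",np.median(P[bed][:,2]).round(2),"plate a2-6",np.median(P[red&(a>2)&(a<6)][:,2]).round(2),"a10-14",np.median(P[red&(a>10)&(a<14)][:,2]).round(2),"front edge a",np.percentile(a[red&(abs(b)>16)],0.5).round(1))
    k=np.array([np.median(P[bl&(abs(L[:,1]-y)<2)][:,2]) for y in range(26,52,4)]);print("   blade z profile",k.round(2))
E
```

```text
w9 bed 61.06 plate a2-6 76.95 a10-14 74.53 front edge a -0.3
   blade z profile [65.73 65.76 65.82 65.8  65.9  65.91 65.97]
w10 bed 61.04 plate a2-6 79.98 a10-14 77.57 front edge a 0.1
   blade z profile [65.95 65.94 65.94 65.92 65.94 65.91 66.04]
w11 bed 61.02 plate a2-6 79.92 a10-14 77.54 front edge a 0.5
   blade z profile [65.98 65.98 65.93 65.94 65.94 66.01 66.09]
w12 bed 60.98 plate a2-6 79.95 a10-14 77.57 front edge a 0.9
   blade z profile [65.97 65.97 66.03 65.97 65.92 65.93 66.15]
w13 bed 61.0 plate a2-6 79.93 a10-14 77.53 front edge a 0.8
   blade z profile [66.   66.02 65.99 66.01 66.03 65.92 66.14]
w14 bed 60.99 plate a2-6 80.0 a10-14 77.57 front edge a 0.9
   blade z profile [66.31 66.37 66.27 66.31 66.33 66.24 66.39]
```

The plate has lifted 3.0 mm. The median profile shows the blade flat at bed + 5.0 mm in w12 and w13. The 0.5° tilt was contamination near the plate edge, and my last ease-off raised the heel 0.3 mm. I undo it.

```bash
python3 -m jog '[{"grip":-1,"dp":[0.4,0,0],"twist":0},{"grip":-1,"dp":[0.8,0,0],"twist":0},{"grip":-1,"dp":[0.8,0,0],"twist":0},{"grip":-1,"dp":[0.8,0,0],"twist":0},{"grip":-1,"dp":[0.8,0,0],"twist":0},{"grip":-1,"dp":[0.8,0,0],"twist":0}]' 80
python3 look.py w15 | egrep 'plate|tip y|clock'
python3 - <<'E'
from h import *
for t in("w15",):
    z=np.load(f"/tmp/{t}.npz");ci=robot.camera_info("wrist");ci['R']=z['R'];ci['t']=z['t']
    P,uv=cloud(ci,z['d']);L=(P-z['p'])@Ro.from_quat(z['q']).as_matrix();bl=(L[:,1]>24)&(L[:,1]<52)&(abs(L[:,2])<9)
    print(np.array([np.median(P[bl&(abs(L[:,1]-y)<2)][:,2]) for y in range(26,52,4)]).round(2))
im=cv2.imread('pics/w15.png');cv2.imwrite('pics/w15c.png',cv2.resize(im[40:300,140:480],None,fx=2,fy=2))
print(robot.read_state()["dq"].round(4))
E
```

```text
clock: 17.3
position: [528.7, 226.3, 83.3]
ee_rot: [-0.526, -0.471, 0.53, -0.47]
ft_force: [-8.9, 1.4, 3.5]
opening: 12.3
tip y p99.5 109.7 red y [ 72.6  94.1 109.5]
plate red (tool y) [[  2.   61.4 -40.3]
clock 17.35 F [-8.31  1.86  3.56] open 12.425366241194084
[65.99 66.04 66.   65.97 66.   66.01 66.1 ]
[-0.0007 -0.0007  0.0014  0.0001 -0.0013  0.0007]
```

View pics/w15c.png

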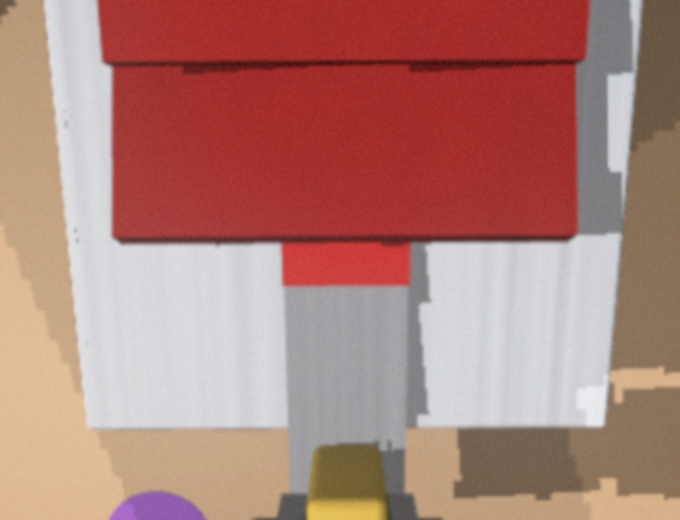

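The plate's front edge crosses the red band at mid-length (crop rows 240 to 285 still show red). The blade is at column 346 against 344.5 for the plate, and the gauge is still and gripped. I hand in.

```bash
python3 -c "
from rig import robot
print(robot.hand_in())"
```

```text
the job is handed in; nothing more can be done
None
```

I pulled the chest's drawer out to its stop and lifted the gauge out by its yellow grip. I laid the blade on the bed of the larger green clamp and slid it under the red plate. The job was handed in at about 17 s of the 58, with the gauge still gripped and still.

Last checks:
- **Depth:** the plate's front edge stands about 60 mm ahead of the gauge origin. The band runs from 51 to 70 mm, so the edge is at mid-band.
- **Plate and drag:** the plate lifted 3.0 mm, with about 9 N of drag at rest.
- **Flatness:** the blade's top is 5.0 mm over the bed along its visible length, which is flat.
- **Centring:** the blade is within about 0.5 mm of the middle of the mouth. The arm was not moving.
- **Other things:** the jars and the tape roll were not touched on any move. In the pictures they look to be in their places; I did not measure them.

Two readings disagreed or ran high:
- **Tilt:** a plane fit first showed the blade 0.5° tip-up. The median height profile showed it flat, and the fit was off because of points near the plate's edge. I had already eased off because of that fit, which lifted the heel 0.3 mm; I undid it before handing in.
- **Force:** during the push, the vertical force briefly reached about 26 N. I eased the press to about 5 N.

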